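# Switch on the kitchen scale and zero it under the cup

## Robot

A 6-joint arm with a two-finger parallel gripper is mounted at the origin on a cart in front of the work surface, level with it; the furniture and walls round the work are solid. World frame = base frame: x ahead of the robot, y to its left, z up, the work surface at z = 0. Lengths are in m, angles in degrees, forces in N, time in s.
With the tool pointing down it reaches from about 0.4 to 0.825 m from the base axis. Payload 7 kg.
Tool frame: the origin (TCP) lies at the very end of the fingers, on their centre line; the grasp point (between the pads) lies 19 mm behind it (ctrl.grasp_offset is the distance from the TCP to the grasp point, in m); z points along the fingers, y is the line along which they close (so a half turn about z gives the same grasp; the last joint's range is limited). The gripper opens to 88 mm and grips with 3 to 60 N. Pads are 19 mm wide; open, the fingers measure 130 mm over their backs; the gripper's body (78 mm by 193 mm) begins 47 mm behind the grasp point.
Start: joints at [-52.305, 20.546, 0.682, 0, -70.136, -16.507], TCP at [0.244, -0.629, 0.227] pointing down, gripper open.
Joint ranges: [-176.03, 176.03], [-82.01, 121.73], [-58.28, 71.71], [-173.87, 95.51], [-174.79, -0.11], [-173.66, 173.66]. Speed limits (degrees/s): [136.94, 136.94, 172.46, 180, 180, 180].

## Interface

Orientations are given as [roll, pitch, yaw] about the fixed x, y, z axes, in that order (R = Rz(yaw) Ry(pitch) Rx(roll)).
In Python, from plant import ctrl gives the robot as it stands. The module is installed in compiled form; this text tells all that it offers.
- The arm moves only by the tool jog_arm, never from a script. Its argument "plan" is a list that holds one entry, the list of rows, each a list of 7 numbers: the opening, from 0 (shut) to 1 (fully open), then the shift along the tool's x, y, z in m, then the turn, a rotation vector about the tool's x, y, z in degrees. A call has 1 to 20 rows; each row is the pose to reach, as a shift and turn from the pose commanded when the call began, along the tool's axes at that moment; what a row does not reach only later rows make up. A row lasts 1/8 s, in which the tool goes at most 62.5 mm and 10.7 degrees, less where a joint would pass 70% of its speed; a pose out of reach is approached as far as the arm can. A call with a gripper value outside its range is refused whole. The fingers move at their own pace and stop on an object; the grip force is fixed at half the most. Time passes only in rows, so rows that repeat a pose let the fingers close. It gives the time, the measured TCP pose, the force, the opening and the grip force at its end, in the units of the state.
- ctrl.get_obs(): the state, without advancing time (a new reading comes with each control period).
- ctrl.snapshot(name): name is "scene" or "top"; returns a dict with "image" (384x512x3 uint8, red, green, blue), "vertical_fov" (degrees; the focal length in pixels is half the picture's height over the tangent of half this angle, whatever the lens; pixels are square), "cx", "cy" (the principal point, pixels), "R" (3x3) and "t" (3): a world point X has camera coordinates R X + t. Camera axes: x right, y down, z forward; pixel columns grow to the right and rows downward; lengths in m; the calibration is good to about 2 mm. A picture is of the moment at which its call begins. There is no depth.
- ctrl.close_job(): hands the job in; it is judged then, once.
The state is a dict: "clock": time; "joint_pos": joint angles; "qvel": joint speeds; "tau": joint torques, N m; "tool_pos": TCP position; "orientation": TCP orientation; "force": force on the tool from outside, world axes, zero at the start; "moment": the same for the moment, N m; "opening": finger opening in m; "gripper_force": force on a finger pad.
Only numpy, scipy, OpenCV 4.12 (cv2) and the standard library are available. Lean on these libraries where they do the work, as an engineer would, in place of code of your own. Each camera call takes 0.05 s, during which the arm holds its last target. There are 200 camera calls.

## Task

A cup stands on the kitchen scale: with the fingertips alone, switch the scale on by pressing the raised near end of its rocker switch right down, so that it stays on, and only then zero the scale by pressing the round key gently all the way down and letting it come up again. Leave the square key and the bar-shaped key unpressed, and do not shift or lift the cup or anything else on the worktop.

Things in the scene. Friction and masses are not known exactly. Their poses are not given: they have to be found in the camera images.
- scale: flat white kitchen scale, fixed to the worktop, 190 mm (x) by 220 mm (y), panel 28 mm above the worktop. Origin: centre of its underside; z up, -x its front edge (towards the robot), which carries a row of black controls: three keys and, 60 mm from the nearest key at the -y (right) end, a rocker switch. Behind them a round steel pan, 120 mm across, 36 mm above the worktop, centre at x=+24, y=+22 mm; a small display is flush in the panel at x=+30, y=-80 mm.
- round_unit: the round black key, 22 mm across, in its white collar, fixed on the scale's control strip, its axes parallel to the scale's. Origin: centre of the collar, on the panel (28 mm above the worktop); the key's flat top is 9 mm above the origin when up, 4 mm when fully down; the collar is 2 mm high. The three keys stand 48 mm apart in one row, 27 mm from the scale's front edge; which of them is where in the row varies.
- square_unit: the square black key, 21 by 21 mm, in its white collar, fixed on the scale's control strip, its axes parallel to the scale's. Origin: centre of the collar, on the panel (28 mm above the worktop); the key's flat top is 9 mm above the origin when up, 4 mm when fully down; the collar is 2 mm high. The three keys stand 48 mm apart in one row, 27 mm from the scale's front edge; which of them is where in the row varies.
- bar_unit: the narrow bar-shaped black key, 32 mm (x) by 10 mm (y), in its white collar, fixed on the scale's control strip, its axes parallel to the scale's. Origin: centre of the collar, on the panel (28 mm above the worktop); the key's flat top is 9 mm above the origin when up, 4 mm when fully down; the collar is 2 mm high. The three keys stand 48 mm apart in one row, 27 mm from the scale's front edge; which of them is where in the row varies.
- round_key (a joint): travel of the round key, m: 0 = up, 0.005 = fully down. A spring brings it up again: it starts to move at 0.9 N and is fully down at 4 N.
- square_key (a joint): travel of the square key, m: 0 = up, 0.005 = fully down. A spring brings it up again: it starts to move at 0.9 N and is fully down at 4 N.
- bar_key (a joint): travel of the bar-shaped key, m: 0 = up, 0.005 = fully down. A spring brings it up again: it starts to move at 0.9 N and is fully down at 4 N.
- rocker (a joint): angle of the rocker switch, rad: 0 = off (the half near the scale's front edge raised, the far half level), 0.32 = on (near half right down and level, far half raised). It is on from 0.26. The paddle is a shallow V, 50 mm (x) by 20 mm (y), 8 mm thick, hinged across its middle, which lies at x=-62, y=-78 mm of the scale, 33.5 mm above the worktop. No spring: it stays where it is left. 1.5 to 2 N on rocker_near turns it; it meets a hard stop at 0.32.
- rocker_near (a point): spot to press on the rocker: on the top face of its near half (three small ribs), 18 mm from the hinge towards the scale's front edge. It moves with the rocker: about 43 mm above the worktop when off, 37.5 mm when on; the near end, 7 mm farther out, is at 45 mm when off, 37.5 mm when on. Do not rely on its orientation.
- cup: light blue espresso cup with one handle, 60 mm across, 90 mm with handle, 52 mm high, loose, standing on the pan. Origin: centre of its underside.
- salt: salt shaker, 44 mm across, 90 mm high, loose on the worktop. Origin: centre of its underside.
- pepper: shaker of the same shape as the salt shaker, 44 mm across, 90 mm high, loose on the worktop, left of the scale. Origin: centre of its underside.
- spoon: teaspoon, 130 mm long (x), loose on the worktop. Origin: centre of its underside.
- capsule_a: coffee capsule, 37 mm across, 28 mm high, loose on the worktop. Origin: centre of its underside.
- capsule_b: another coffee capsule, 37 mm across, 28 mm high, loose on the worktop. Origin: centre of its underside.
There are look-alikes about, which are no part of the job. What is shaped like the cup but orange is not meant. What is shaped like the pepper but green is not meant.

How it is judged (in metres and radians):
On the way, in this order (a step that is already met when the one before it is completed fails the run):
1. the rocker switch is on, the round key still up (value of joint rocker above 0.26 rad and value of joint round_key below 0.001 m), for 0.1 s.
2. the round key is pressed down (4 mm or more of its 5 mm) with the scale on (value of joint round_key above 0.004 m and value of joint rocker above 0.26 rad), for 0.1 s.
3. the round key has come up again (value of joint round_key below 0.001 m), for 0.1 s.
At the end, for the whole second after the job is handed in: The rocker is on (0.26 rad or more), all three keys are up (within 1 mm), and the cup and the other loose things stand at rest where they were (within 15 mm, not tipped) (all of step 1 and value of joint each of square_key, bar_key below 0.001 m and distance of each of cup, salt, pepper, spoon, capsule_a, capsule_b from where it was at the start of the episode below 0.015 m and angle between each of cup, salt, pepper, spoon, capsule_a, capsule_b's own z axis and vertical below 0.15 rad and linear speed of each of cup, salt, pepper, spoon, capsule_a, capsule_b below 0.02 m/s); the robot touches nothing.
It fails at once if the round key is pressed (over 1.5 mm) before the scale is on (value of joint round_key above 0.0015 m and value of joint rocker below 0.26 rad).
It fails at once if the square or the bar-shaped key is pressed (over 1.5 mm) (value of joint any of square_key, bar_key above 0.0015 m).
It fails at once if a control or the scale is pressed harder than 35 N (contact force between any of the arm, the fingers and scale above 35 N or contact force between any of the arm, the fingers and round_unit above 35 N or contact force between any of the arm, the fingers and square_unit above 35 N or contact force between any of the arm, the fingers and bar_unit above 35 N).
It fails at once if the cup or another loose thing is shifted by over 15 mm, lifted or tipped (distance of any of cup, salt, pepper, spoon, capsule_a, capsule_b from where it was at the start of the episode above 0.015 m or angle between any of cup, salt, pepper, spoon, capsule_a, capsule_b's own z axis and vertical above 0.3 rad).
It also fails if it takes over 48 s, if anything falls off the work surface, if the arm or the gripper's body presses on something with over 40 N, if the wrist force passes 120 N, or if a joint passes its speed limit or range.

## Working session

There is one attempt and no reset: what is moved stays moved. The work goes in short steps, Python scripts to look and compute and a tool call to move; the robot and the scene stay as the last step left them, time stands still between calls to the robot, and variables do not carry over. Pictures are saved under pics/ and viewed, at most 10 in all, crops included, and the job is handed in when it is done.

Besides the shell and the picture viewer there is one more tool, called as a command line: name --argument value ..., lists and objects as JSON in quotes. jog_arm: Moves the arm, as the interface text tells. Its arguments: {"type":"object","properties":{"plan":{"type":"array","items":{"type":"array","items":{"type":"array","items":{"type":"number"}}}}},"required":["plan"]}

```bash
mkdir -p pics
cat > h.py <<'E'
import numpy as np, cv2, pickle
from plant import ctrl
def snap(n,f):
    s=ctrl.snapshot(n); cv2.imwrite(f'pics/{f}.png',s['image'][...,::-1]); pickle.dump(s,open(f'{f}.pkl','wb')); return s
def ray(s,u,v):
    f=s['image'].shape[0]/2/np.tan(np.radians(s['vertical_fov'])/2)
    R=np.array(s['R']);t=np.array(s['t'])
    return -R.T@t, R.T@np.array([(u-s['cx'])/f,(v-s['cy'])/f,1])
def onz(s,u,v,z):
    c,d=ray(s,u,v); return c+d*(z-c[2])/d[2]
def proj(s,X):
    f=s['image'].shape[0]/2/np.tan(np.radians(s['vertical_fov'])/2)
    p=np.array(s['R'])@X+np.array(s['t']); return f*p[0]/p[2]+s['cx'], f*p[1]/p[2]+s['cy']
E
python3 - <<'E'
from h import *
for n in('scene','top'):
    s=snap(n,n); print(n,s['vertical_fov'],s['cx'],s['cy'],ray(s,256,192))
print(ctrl.get_obs())
a=cv2.imread('pics/scene.png');b=cv2.imread('pics/top.png')
E
```

```text
scene 56.387240976796406 259.0272511341725 190.9556882891388 (array([-0.2702812 ,  1.00215984,  0.95748206]), array([ 0.55991025, -0.55385839, -0.61629646]))
top 46.029061830306546 255.3923436912278 187.58044126895598 (array([0.33175598, 0.16570894, 1.63469287]), array([ 0.1234406 , -0.0038916 , -0.99239341]))
{'clock': 0.1, 'joint_pos': array([-5.23043745e+01,  2.05874499e+01,  6.40581468e-01, -1.71936099e-02,
       -7.01358632e+01, -1.65064040e+01]), 'qvel': array([-0.00219479, -0.0678177 ,  0.08880771,  0.04837649,  0.03302807,
        0.0323198 ]), 'tau': array([-1.15058112e-03, -5.84164917e+01,  2.93750507e+01,  7.01559484e+00,
        1.00993115e-02, -6.34136882e-05]), 'tool_pos': array([ 0.2437955 , -0.62898186,  0.22572858]), 'orientation': array([ 1.79916085e+02, -8.01007642e-03, -1.58816627e+02]), 'force': array([-0.50907906,  0.1879773 , -0.3363022 ]), 'moment': array([-0.00807804,  0.0131054 , -0.01639667]), 'gripper_force': 0.0, 'opening': 0.08757913949742487}
```

View pics/scene.png

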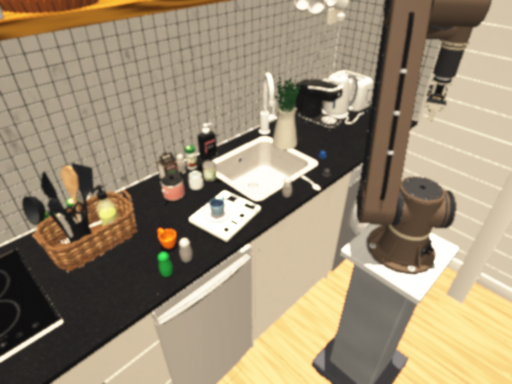

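View pics/top.png

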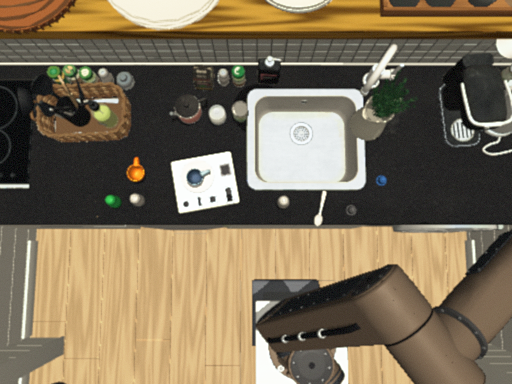

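The scene view shows the white scale at about (225,215) with the blue cup on it at (217,208). The orange cup at (167,238) and green shaker at (165,264) are decoys. In the top view (+x up, +y left) the scale is at (205,182), with a row of dark controls along its lower edge, roughly (186,204) to (228,194). I'll take a close crop of that row.

Run:
```python
import cv2,numpy as np
b=cv2.imread('pics/top.png')[148:216,166:246]; a=cv2.imread('pics/scene.png')[186:244,184:268]
r=lambda i,k:cv2.resize(i,None,fx=k,fy=k,interpolation=cv2.INTER_CUBIC)
b=r(b,5);a=r(a,4.7)[:b.shape[0]]
h=max(a.shape[0],b.shape[0]);p=lambda i:cv2.copyMakeBorder(i,0,h-i.shape[0],0,0,cv2.BORDER_CONSTANT)
cv2.imwrite('pics/crop.png',cv2.hconcat([p(b),p(a)]))
```

```text
(no output)
```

View pics/crop.png

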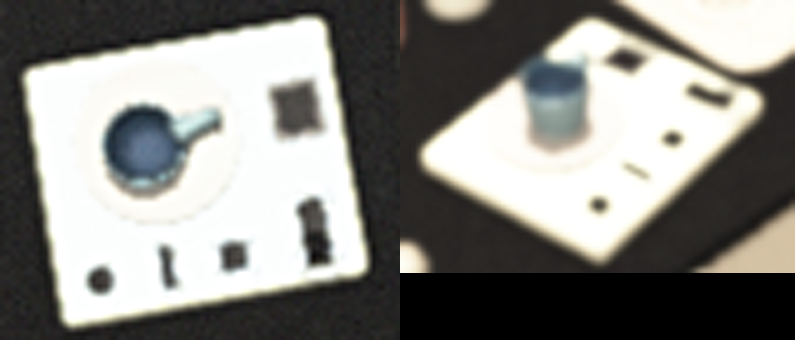

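The crop shows, left to right: the round key at (186,204), the bar at (200,201), the square at (213,199) and the rocker at (229,194), with the display at (225,170). The round key is the one at the +y end, confirmed by the scene view. Next I'll measure these points and fit the scale's pose.

```bash
cat > fit.py <<'E'
from h import *
def fit(s,box):
    x0,y0,x1,y1=box; k=4
    g=cv2.cvtColor(s['image'],cv2.COLOR_RGB2GRAY)[y0:y1,x0:x1]; g=cv2.resize(g,None,fx=k,fy=k,interpolation=cv2.INTER_CUBIC)
    cs,_=cv2.findContours((g>150).astype(np.uint8),cv2.RETR_CCOMP,cv2.CHAIN_APPROX_NONE)
    c=max(cs,key=cv2.contourArea); m=np.zeros_like(g); cv2.drawContours(m,[c],-1,255,-1)
    box4=cv2.boxPoints(cv2.minAreaRect(c))
    hs,_=cv2.findContours(((g<130)&(cv2.erode(m,np.ones((5,5)))>0)).astype(np.uint8),cv2.RETR_EXTERNAL,cv2.CHAIN_APPROX_NONE)
    up=lambda p:((p[0]+.5)/k-.5+x0,(p[1]+.5)/k-.5+y0)
    out=[]
    for h in hs:
        if cv2.contourArea(h)>20:
            M=cv2.moments(h); out.append((up((M['m10']/M['m00'],M['m01']/M['m00'])),cv2.contourArea(h)/k/k))
    return up(cv2.minAreaRect(c)[0]),[up(p) for p in box4],out
E
python3 - <<'E'
from fit import *
for n,b in(('top',(166,148,243,216)),('scene',(184,186,268,244))):
    s=pickle.load(open(n+'.pkl','rb')); c,b4,o=fit(s,b)
    print(n,'centre',onz(s,*c,.028).round(4),[onz(s,*p,.028)[:2].round(4) for p in b4])
    for p,a in o: print(np.round(p,2),round(a,1),onz(s,*p,.036)[:2].round(4),onz(s,*p,.028)[:2].round(4))
E
```

```text
top centre [0.5688 0.345  0.028 ] [array([0.6436, 0.4738]), array([0.6843, 0.2523]), array([0.4948, 0.2177]), array([0.4554, 0.4359])]
[185.56 203.67] 15.6 [0.4891 0.4096] [0.4899 0.4108]
[199.01 200.98] 10.9 [0.4987 0.362 ] [0.4995 0.363 ]
[212.26 198.78] 18.6 [0.5064 0.315 ] [0.5073 0.3158]
[228.51 194.15] 52.8 [0.523  0.2573] [0.5239 0.2578]
[199.   183.89] 2.0 [0.56  0.363] [0.5611 0.3639]
[194.64 176.38] 188.2 [0.5871 0.379 ] [0.5884 0.3801]
[224.76 169.33] 67.1 [0.6127 0.2714] [0.6141 0.2719]
scene centre [0.5643 0.3499 0.028 ] [array([0.6431, 0.4727]), array([0.7295, 0.1605]), array([0.4826, 0.2225]), array([0.4355, 0.4975])]
[225.85 229.11] 3.4 [0.4868 0.409 ] [0.4934 0.4038]
[241.5  215.04] 3.6 [0.5035 0.3151] [0.5102 0.3091]
[249.43 206.01] 14.7 [0.5209 0.2561] [0.5277 0.2497]
[231.6  198.27] 18.9 [0.6071 0.2742] [0.6147 0.2679]
```

```bash
cat > d.py <<'E'
import sys; from h import *; from scipy.spatial.transform import Rotation as Ro
def todo(*targets,yaw=-169.6):
    o=ctrl.get_obs(); R=Ro.from_euler('xyz',o['orientation'],degrees=True); print(o['clock'],o['tool_pos'].round(4),o['orientation'].round(2),'F',o['force'].round(2),o['opening'])
    for t in targets: print(t,R.inv().apply(np.array(t)-o['tool_pos']).round(4))
    print('turn',(R.inv()*Ro.from_euler('xyz',[180,0,yaw],degrees=True)).as_rotvec(degrees=True).round(2))
E
python3 - <<'E'
from d import *
todo([.5,-.25,.227],[.505,.254,.18],[.505,.254,.1])
E
```

```text
0.1 [ 0.2438 -0.629   0.2257] [ 1.7992e+02 -1.0000e-02 -1.5882e+02] F [-0.51  0.19 -0.34] 0.08757913949742487
[0.5, -0.25, 0.227] [-0.3758  0.2608 -0.0009]
[0.505, 0.254, 0.18] [-0.5626  0.7289  0.0467]
[0.505, 0.254, 0.1] [-0.5626  0.7287  0.1267]
turn [ 0.08 -0.02 10.78]
```

jog_arm --plan '[[[0,-0.05,0.035,0,0,0,1],[0,-0.1,0.07,0,0,0,2],[0,-0.15,0.104,0,0,0,4],[0,-0.2,0.139,0,0,0,5],[0,-0.25,0.174,0,0,0,6],[0,-0.3,0.21,0,0,0,8],[0,-0.35,0.245,0,0,0,9],[0,-0.376,0.261,0,0,0,10.8],[0,-0.4,0.32,0,0,0,10.8],[0,-0.42,0.375,0,0,0,10.8],[0,-0.44,0.43,0,0,0,10.8],[0,-0.46,0.48,0.01,0,0,10.8],[0,-0.48,0.53,0.02,0,0,10.8],[0,-0.5,0.58,0.03,0,0,10.8],[0,-0.52,0.63,0.04,0,0,10.8],[0,-0.54,0.68,0.047,0,0,10.8],[0,-0.563,0.729,0.047,0,0,10.8],[0,-0.563,0.729,0.047,0,0,10.8],[0,-0.563,0.729,0.047,0,0,10.8]]]'

```text
clock: 2.48
tool_pos: [0.5049, 0.2537, 0.179]
orientation: [-180.0, -0.1, -169.6]
force: [-0.6, -0.0, 0.1]
opening: 0.0002
gripper_force: 0.0
```

Run:
```python
from d import *
todo([.505,.254,.1],[.505,.254,.06],[.505,.254,.0365])
```

```text
2.475 [0.5049 0.2537 0.179 ] [-1.7996e+02 -7.0000e-02 -1.6958e+02] F [-0.56 -0.03  0.14] 0.00018980199961275164
[0.505, 0.254, 0.1] [-0.0003  0.0004  0.079 ]
[0.505, 0.254, 0.06] [-0.0003  0.0004  0.119 ]
[0.505, 0.254, 0.0365] [-0.0003  0.0004  0.1425]
turn [-0.04 -0.07  0.02]
```

jog_arm --plan '[[[0,0,0,0.04,0,0,0],[0,0,0,0.08,0,0,0],[0,0,0,0.11,0,0,0],[0,0,0,0.123,0,0,0],[0,0,0,0.123,0,0,0],[0,0,0,0.123,0,0,0]]]'

```text
clock: 3.22
tool_pos: [0.5062, 0.2542, 0.0579]
orientation: [179.9, 0.1, -169.6]
force: [1.1, -0.2, 0.6]
opening: 0.0005
gripper_force: 0.0
```

Run:
```python
from d import *
s=snap('scene','s2'); todo([.505,.254,.0365]); print(proj(s,[.505,.254,.043]),proj(s,[.523,.2573,.037]))
cv2.imwrite('pics/s2c.png',cv2.resize(s['image'][170:250,190:290,::-1],None,fx=6,fy=6,interpolation=cv2.INTER_CUBIC))
```

```text
3.275 [0.5062 0.2543 0.058 ] [ 1.7993e+02  1.1000e-01 -1.6962e+02] F [ 0.04 -0.2   0.43] 0.0004347213724595898
[0.505, 0.254, 0.0365] [ 0.0012 -0.0001  0.0215]
turn [ 0.07  0.11 -0.02]
(np.float64(252.58442083208914), np.float64(206.2666654127306)) (np.float64(248.83830377602774), np.float64(205.70349282483429))
```

View pics/s2c.png

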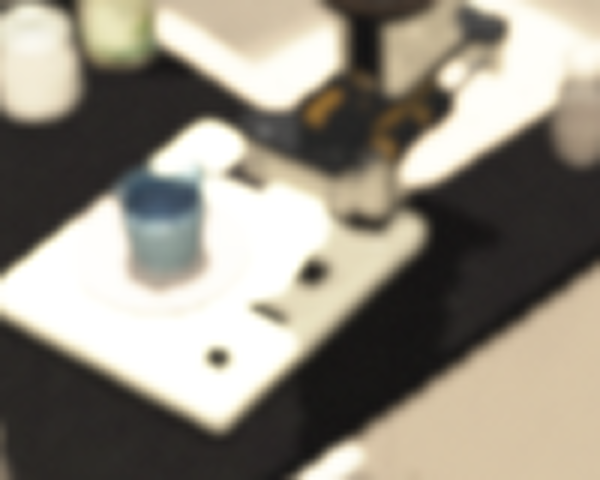

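The crop shows the closed fingertips directly over the rocker's near half, at crop (370,215), with the square key at (315,270) clear of them. I'll press in small steps.

jog_arm --plan '[[[0,0.002,0,0.006,0,0,0],[0,0.002,0,0.011,0,0,0],[0,0.002,0,0.013,0,0,0],[0,0.002,0,0.015,0,0,0],[0,0.002,0,0.017,0,0,0],[0,0.002,0,0.018,0,0,0],[0,0.002,0,0.018,0,0,0]]]'

```text
clock: 4.15
tool_pos: [0.5035, 0.2535, 0.0384]
orientation: [-180.0, 0.0, -169.6]
force: [0.4, -0.4, 0.2]
opening: 0.0005
gripper_force: 0.0
```

jog_arm --plan '[[[0,0,0,0.001,0,0,0],[0,0,0,0.0015,0,0,0],[0,0,0,0.002,0,0,0],[0,0,0,0.002,0,0,0]]]'

```text
clock: 4.65
tool_pos: [0.5036, 0.2536, 0.0376]
orientation: [180.0, 0.0, -169.6]
force: [-4.5, -1.4, 11.8]
opening: 0.0003
gripper_force: 5.5
```

The press met the hard stop at z = 0.0376 with 12 N, so the rocker is on. Lifting now.

jog_arm --plan '[[[0,0,0,-0.02,0,0,0],[0,0,0,-0.06,0,0,0],[0,0,0,-0.08,0,0,0],[0,0,0,-0.08,0,0,0]]]'

```text
clock: 5.15
tool_pos: [0.5044, 0.2543, 0.1184]
orientation: [179.9, 0.2, -169.6]
force: [0.1, 0.3, -0.3]
opening: 0.0006
gripper_force: 0.0
```

Run:
```python
from d import *
todo([.488,.409,.118],[.488,.409,.045])
```

```text
5.15 [0.5044 0.2543 0.1184] [ 179.88    0.19 -169.6 ] F [ 0.13  0.31 -0.32] 0.0006480412292769485
[0.488, 0.409, 0.118] [-0.0118  0.1551  0.0007]
[0.488, 0.409, 0.045] [-0.0115  0.1549  0.0737]
turn [ 0.12  0.19 -0.  ]
```

jog_arm --plan '[[[0,-0.004,0.05,0,0,0,0],[0,-0.008,0.1,0,0,0,0],[0,-0.0115,0.14,0,0,0,0],[0,-0.0115,0.155,0,0,0,0],[0,-0.0115,0.155,0.02,0,0,0],[0,-0.0115,0.155,0.05,0,0,0],[0,-0.0115,0.155,0.066,0,0,0],[0,-0.0115,0.155,0.066,0,0,0],[0,-0.0115,0.155,0.066,0,0,0]]]'

```text
clock: 6.28
tool_pos: [0.4873, 0.4083, 0.0514]
orientation: [180.0, 0.1, -169.6]
force: [0.1, 0.3, 0.6]
opening: 0.0004
gripper_force: 0.0
```

Run:
```python
from d import *
s=snap('scene','s3'); todo([.488,.409,.037])
cv2.imwrite('pics/s3c.png',cv2.resize(s['image'][170:250,190:290,::-1],None,fx=6,fy=6,interpolation=cv2.INTER_CUBIC))
```

```text
6.325 [0.4874 0.4085 0.0517] [ 1.7994e+02  7.0000e-02 -1.6961e+02] F [-0.46 -0.37 -0.03] 0.0004238505341597143
[0.488, 0.409, 0.037] [-0.0007  0.0004  0.0147]
turn [ 0.06  0.07 -0.01]
```

View pics/s3c.png

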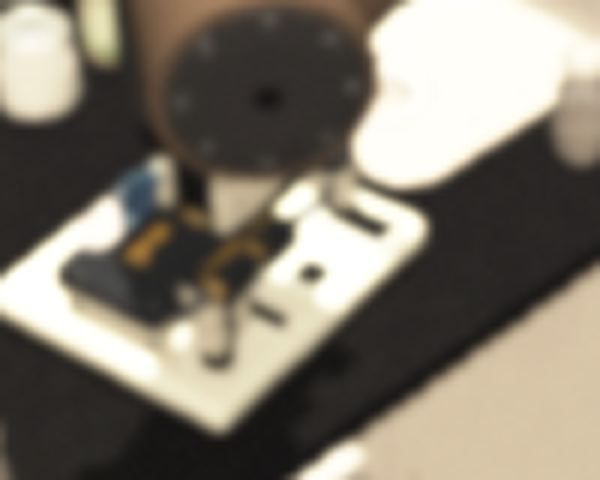

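The fingertips are over the round key at crop (217,355), and the bar key at (268,313) is clear. Pressing gently.

jog_arm --plan '[[[0,-0.0005,0,0.008,0,0,0],[0,-0.0005,0,0.012,0,0,0],[0,-0.0005,0,0.014,0,0,0],[0,-0.0005,0,0.016,0,0,0],[0,-0.0005,0,0.018,0,0,0],[0,-0.0005,0,0.0185,0,0,0],[0,-0.0005,0,0.0185,0,0,0]]]'

```text
clock: 7.2
tool_pos: [0.4872, 0.408, 0.0323]
orientation: [-180.0, -0.0, -169.6]
force: [-2.8, -2.8, 5.5]
opening: 0.0003
gripper_force: 2.3
```

jog_arm --plan '[[[0,0,0,0.0005,0,0,0],[0,0,0,0.0007,0,0,0],[0,0,0,0.0007,0,0,0]]]'

```text
clock: 7.58
tool_pos: [0.4872, 0.4079, 0.0322]
orientation: [-180.0, 0.0, -169.6]
force: [-4.2, -2.2, 9.0]
opening: 0.0005
gripper_force: 4.6
```

jog_arm --plan '[[[0,0,0,-0.005,0,0,0],[0,0,0,-0.02,0,0,0],[0,0,0,-0.06,0,0,0],[0,0,0,-0.12,0,0,0],[0,0,-0.06,-0.16,0,0,0],[0,0,-0.12,-0.16,0,0,0],[0,0,-0.18,-0.16,0,0,0],[0,0,-0.24,-0.16,0,0,0],[0,0,-0.3,-0.16,0,0,0],[0,0,-0.36,-0.16,0,0,0],[0,0,-0.4,-0.16,0,0,0],[0,0,-0.4,-0.16,0,0,0],[0,0,-0.4,-0.16,0,0,0]]]'

```text
clock: 9.2
tool_pos: [0.5596, 0.0147, 0.1919]
orientation: [180.0, 0.1, -169.7]
force: [-0.8, 0.2, -0.1]
opening: 0.0008
gripper_force: 0.0
```

Run:
```python
from fit import *
t=snap('top','t4'); s=snap('scene','s4')
for n in('top','scene'):
    a=pickle.load(open(n+'.pkl','rb'))['image']; b=(t if n=='top' else s)['image']
r=lambda i,k:cv2.resize(i,None,fx=k,fy=k,interpolation=cv2.INTER_CUBIC)
old=cv2.imread('pics/top.png')
im=cv2.vconcat([r(old[148:216,100:246],4),r(t['image'][148:216,100:246,::-1],4)])
cv2.imwrite('pics/cmp.png',im)
```

```text
(no output)
```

View pics/cmp.png

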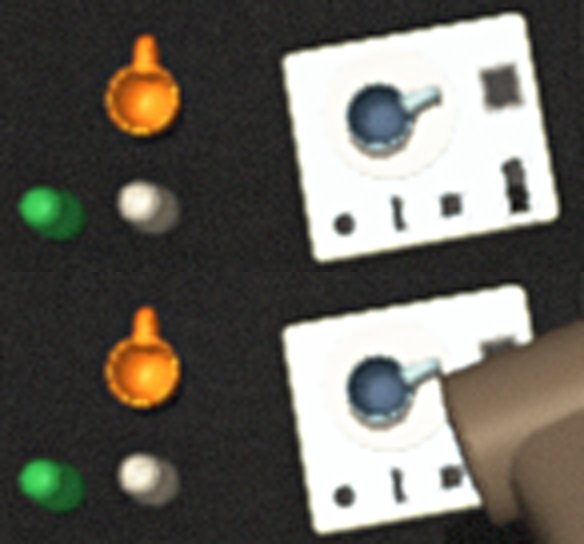

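The cup, shakers and keys are unchanged, but the arm hides the rocker in the top view. I'll check it in the scene view.

Run:
```python
import cv2
r=lambda i:cv2.resize(i[180:245,190:275],None,fx=4.5,fy=4.5,interpolation=cv2.INTER_CUBIC)
cv2.imwrite('pics/cmp2.png',cv2.hconcat([r(cv2.imread('pics/scene.png')),r(cv2.imread('pics/s4.png'))]))
```

```text
(no output)
```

View pics/cmp2.png

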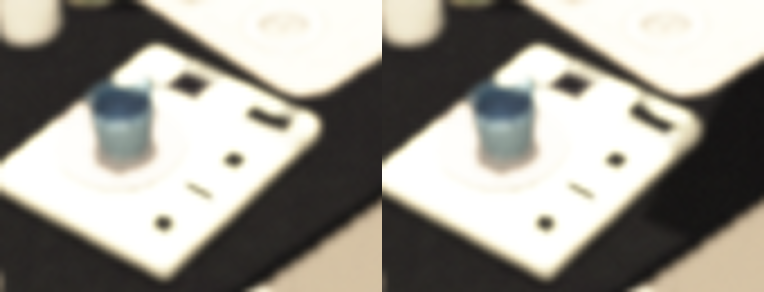

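In the after view (right half) the rocker's far end is raised, at (637,105), and its near end is down. All the keys look up and the cup hasn't moved. Handing in.

```bash
python3 -c "
from plant import ctrl
print(ctrl.close_job())"
```

```text
the job is handed in; nothing more can be done
None
```

I switched the scale on, then pressed the round key fully down and let it come up again; the pictures show the rocker still on and the keys, cup and nearby shakers unmoved. The job is handed in, but no verdict came back.

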